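# Line up trim cuts by length on the sample board

## Task

Put the four straight black trim cuts lying on the near left of the bench on the grey sample board in order of length, one on each yellow strip: the shortest on the strip next to the red button, then longer and longer, the longest next to the white button. Lay each one flat, still open side down, along its strip and centred on it, then let go; leave the oil bottle standing where it is.

Things in the scene. Friction and masses are not known exactly. Their poses are not given: they have to be found in the camera images.
- cut_40: a straight cut of black ribbed rubber edge trim, 40 mm long, 18 mm wide, 22 mm high, about 36 g: a U channel lying open side down, pinch it across its width. Origin: centre of its underside; x along its length, y across its width, z up. It starts flat on the bench (underside at z = 0); a fixed toggle clamp, 170 mm high with its red lever, stands between the cuts and the board
- cut_60: a straight cut of black ribbed rubber edge trim, 60 mm long, 18 mm wide, 22 mm high, about 44 g: a U channel lying open side down, pinch it across its width. Origin: centre of its underside; x along its length, y across its width, z up. It starts flat on the bench (underside at z = 0); a fixed toggle clamp, 170 mm high with its red lever, stands between the cuts and the board
- cut_80: a straight cut of black ribbed rubber edge trim, 80 mm long, 18 mm wide, 22 mm high, about 52 g: a U channel lying open side down, pinch it across its width. Origin: centre of its underside; x along its length, y across its width, z up. It starts flat on the bench (underside at z = 0); a fixed toggle clamp, 170 mm high with its red lever, stands between the cuts and the board
- cut_100: a straight cut of black ribbed rubber edge trim, 100 mm long, 18 mm wide, 22 mm high, about 60 g: a U channel lying open side down, pinch it across its width. Origin: centre of its underside; x along its length, y across its width, z up. It starts flat on the bench (underside at z = 0); a fixed toggle clamp, 170 mm high with its red lever, stands between the cuts and the board
- strip_a: one of four like yellow strips, 24 x 108 mm, flat (not to be felt), side by side in a straight row 65 mm apart on the fixed grey sample board (330 x 130 x 8 mm, its top at z = 0.008). Which letter lies where in the row changes from start to start. Origin: centre of the strip, on the board's top; x along the row, y along the strip's length
- strip_b: one of four like yellow strips, 24 x 108 mm, flat (not to be felt), side by side in a straight row 65 mm apart on the fixed grey sample board (330 x 130 x 8 mm, its top at z = 0.008). Which letter lies where in the row changes from start to start. Origin: centre of the strip, on the board's top; x along the row, y along the strip's length
- strip_c: one of four like yellow strips, 24 x 108 mm, flat (not to be felt), side by side in a straight row 65 mm apart on the fixed grey sample board (330 x 130 x 8 mm, its top at z = 0.008). Which letter lies where in the row changes from start to start. Origin: centre of the strip, on the board's top; x along the row, y along the strip's length
- strip_d: one of four like yellow strips, 24 x 108 mm, flat (not to be felt), side by side in a straight row 65 mm apart on the fixed grey sample board (330 x 130 x 8 mm, its top at z = 0.008). Which letter lies where in the row changes from start to start. Origin: centre of the strip, on the board's top; x along the row, y along the strip's length
- red_button: fixed red round button, 18 mm across and 8 mm high, on the board's top at one end of the row, in line with it, 52.5 mm from the centre of the nearest strip; a white button of the same shape marks the other end. Which end is red changes. Origin: centre of its underside
- oil_bottle: bystander: small white plastic oil bottle with a red nozzle, standing loose on the bench beside the board, 36 mm across, 120 mm high. Origin: centre of its underside
Not all that is in view belongs to the job. What is shaped like the cut_40 but green or pink is not meant.

How it is judged:
By the outcome, as a careful person would: the job done as asked, in the order asked, and still so for the second after the job is handed in, with the robot touching nothing.
It also fails if it takes over 115 s, if anything falls off the work surface, if the arm or the gripper's body presses on something with over 40 N, if the wrist force passes 120 N, or if a joint passes its speed limit or range.

## Robot

A 6-joint arm with a two-finger parallel gripper is mounted at the origin on a cart in front of the work surface, level with it; the furniture and walls round the work are solid. World frame = base frame: x ahead of the robot, y to its left, z up, the work surface at z = 0. Lengths are in mm, angles in rad, forces in N, time in s.
With the tool pointing down it reaches from about 375 to 975 mm from the base axis. Payload 3.8 kg.
Tool frame: the origin (TCP) lies midway between the tips of the shut fingers; the grasp point (between the pads) lies 19 mm behind it (manip.grip_depth is the distance from the TCP to the grasp point, in mm); z points along the fingers, y is the line along which they close (so a half turn about z gives the same grasp; the last joint's range is limited). The gripper opens to 85 mm and grips with 20 to 120 N. Pads are 22 mm wide; open, the fingers measure 114 mm over their backs; the gripper's body (76 mm by 85 mm) begins 54 mm behind the grasp point. The pads swing forward as they close: fully open they stand 13 mm farther back than shut.
Start: joints at [-1.163, 0.264, 1.604, -0, 1.274, -0.037], TCP at [290.431, -609.317, 231.28] pointing down, gripper open.
Joint ranges: [-2.63, 2.63], [-0.94, 2.18], [0.31, 2.57], [-1.31, 4.45], [0, 2.66], [-2.55, 2.55]. Speed limits (rad/s): [2.57, 2.57, 3.14, 3.14, 3.14, 3.14].

## Interface

Orientations are given as [roll, pitch, yaw] about the fixed x, y, z axes, in that order (R = Rz(yaw) Ry(pitch) Rx(roll)).
In Python, from cell import manip gives the robot as it stands.
- The arm moves only by the shell command python3 -m creep 'ROWS'. ROWS is a JSON object whose key "motion" holds a list of rows, 1 to 5 of them, each of 7 numbers: a rotation vector rx, ry, rz in rad, then dx, dy, dz in mm, then the finger opening in mm; each row shifts and turns the commanded pose from where the row before left it, along the tool's axes as they then stand; what a row does not reach is not made up. A row lasts 1/10 s, in which the tool goes at most 50 mm and 0.15 rad, less where a joint would pass 70% of its speed; a pose out of reach is approached as far as the arm can. The fingers move at their own pace and stop on an object; the grip force is fixed at half the most. Time passes only in rows, so rows that do not move let the fingers close. It prints the time, the measured TCP pose, the force, the opening and the grip force at its end. Input that does not fit is refused with a message, and nothing moves.
- manip.get_state(): the state, without advancing time (a new reading comes with each control period).
- manip.capture(name): name is "side" or "top"; returns a dict with "image" (400x640x3 uint8, red, green, blue), "depth" (400x640 float32, mm along the optical axis (not along the pixel's ray), 0 where there is no reading), "intrinsics" (3x3 intrinsics, pixels), "cam_to_world" (4x4, takes a point from camera to world coordinates). Camera axes: x right, y up, looking along -z (the intrinsics and any distortion apply to the point x, -y, -z); pixel columns grow to the right and rows downward; lengths in mm; the calibration is good to about 2 mm. A picture is of the moment at which its call begins.
- manip.job_done(): hands the job in; it is judged then, once.
Trained networks look in the newest picture that a camera, given by its name, has taken for a name from the list of things; names that differ only in an ending like _2 or _b are one class to them, and where a whole thing is asked for, a point or a joint stands for the part that bears it (a point fixed in the world has none). Each returns a list of dicts, best first, with "p" (0 to 1); they miss things now and then, are a little off and sometimes report something else, mostly with a low value. They report only what shows in the picture. A call takes as long as a camera call. They do not tell look-alikes from the thing itself.
- manip.silhouettes(camera, query): "mask" (400x640 bool, what is visible of it) and "rect" ([centre column, centre row, width, height] in pixels, round what is visible of it).
The state is a dict: "t": time; "qpos": joint angles; "dq": joint speeds; "effort": joint torques, N m; "eef_pos": TCP position; "orientation": TCP orientation; "force": force on the tool from outside, world axes, zero at the start; "torque": the same for the moment, N m; "finger_gap": finger opening in mm; "grip_force": force on a finger pad.
Only numpy, scipy, OpenCV 4.12 (cv2) and the standard library are available. Lean on these libraries where they do the work, as an engineer would, in place of code of your own. Each camera call takes 0.05 s, during which the arm holds its last target. There are 200 camera calls.

## Working session

There is one attempt and no reset: what is moved stays moved. The work goes in short steps, Python scripts to look and compute and a shell command to move; the robot and the scene stay as the last step left them, time stands still between calls to the robot, and variables do not carry over. Pictures are saved under pics/ and viewed, at most 14 in all, crops included, and the job is handed in when it is done.

```bash
ls; mkdir -p pics
python3 - <<'E'
from cell import manip
import cv2
for c in("top","side"):
    d=manip.capture(c); cv2.imwrite(f"pics/{c}0.png",d["image"][:,:,::-1]); print(d["intrinsics"],d["cam_to_world"].round(3))
    for q in("cut_40","cut_60","cut_80","cut_100","strip_a","red_button","oil_bottle"):
        for r in manip.silhouettes(c,q): print(c,q,round(r["p"],2),[round(float(x)) for x in r["rect"]])
s=manip.get_state();print(s)
E
```

```text
pics
[[490.41693308   0.         318.14577636]
 [  0.         490.41693308 196.50372286]
 [  0.           0.           1.        ]] [[-1.600000e-02  9.920000e-01 -1.230000e-01  4.112110e+02]
 [-1.000000e+00 -1.600000e-02  3.000000e-03  2.389300e+01]
 [ 1.000000e-03  1.230000e-01  9.920000e-01  1.229068e+03]
 [ 0.000000e+00  0.000000e+00  0.000000e+00  1.000000e+00]]
top cut_40 0.76 [282, 249, 18, 42]
top cut_40 0.69 [203, 187, 10, 14]
top cut_40 0.61 [210, 155, 17, 14]
top cut_40 0.59 [211, 222, 6, 17]
top cut_40 0.49 [241, 238, 11, 32]
top cut_40 0.47 [174, 187, 17, 15]
top cut_60 0.76 [282, 249, 18, 42]
top cut_60 0.69 [203, 187, 10, 14]
top cut_60 0.61 [210, 155, 17, 14]
top cut_60 0.59 [211, 222, 6, 17]
top cut_60 0.49 [241, 238, 11, 32]
top cut_60 0.47 [174, 187, 17, 15]
top cut_80 0.76 [282, 249, 18, 42]
top cut_80 0.69 [203, 187, 10, 14]
top cut_80 0.61 [210, 155, 17, 14]
top cut_80 0.59 [211, 222, 6, 17]
top cut_80 0.49 [241, 238, 11, 32]
top cut_80 0.47 [174, 187, 17, 15]
top cut_100 0.76 [282, 249, 18, 42]
top cut_100 0.69 [203, 187, 10, 14]
top cut_100 0.61 [210, 155, 17, 
[... 1650 characters left out ...]
 38]
{'t': 0.8, 'qpos': array([-1.16290928e+00,  2.63867041e-01,  1.60398376e+00,  3.11417281e-05,
        1.27372007e+00, -3.68957867e-02]), 'dq': array([ 1.00506989e-03,  1.13837770e-03,  3.56642050e-04, -9.50967276e-04,
       -3.40251953e-04, -4.19927377e-05]), 'effort': array([-1.33591722e-03, -5.14976192e+01, -3.67696381e+01, -1.50077717e-04,
        4.08793521e-04,  1.18660341e-05]), 'eef_pos': array([ 290.43591156, -609.31787735,  231.3107382 ]), 'orientation': array([ 3.14156979e+00, -2.89541829e-05,  4.44773717e-01]), 'force': array([-0.8970875 ,  0.92876381,  0.92663819]), 'torque': array([ 0.03110647, -0.00865979, -0.00544947]), 'grip_force': 0.0, 'finger_gap': 85.45820332592395}
```

Run:
```python
import cv2
a=cv2.imread("pics/top0.png")[120:300,150:350]; cv2.imwrite("pics/topc.png",cv2.resize(a,None,fx=3.3,fy=3.3,interpolation=cv2.INTER_CUBIC))
```

```text
(no output)
```

View pics/top0.png

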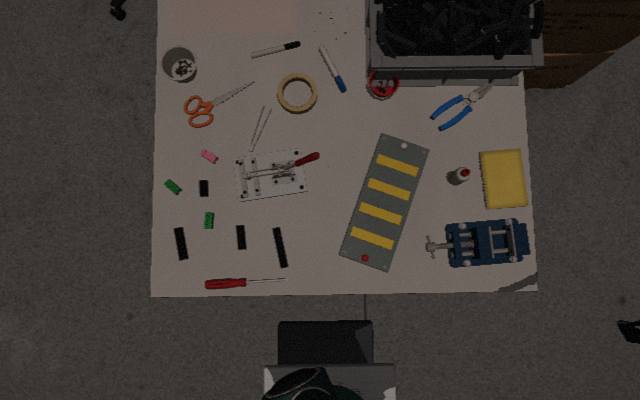

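View pics/side0.png

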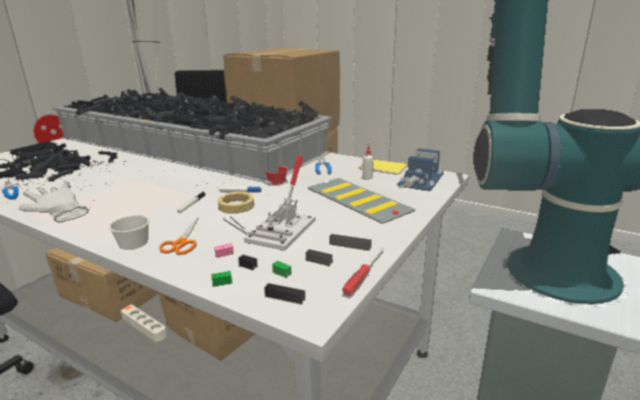

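View pics/topc.png

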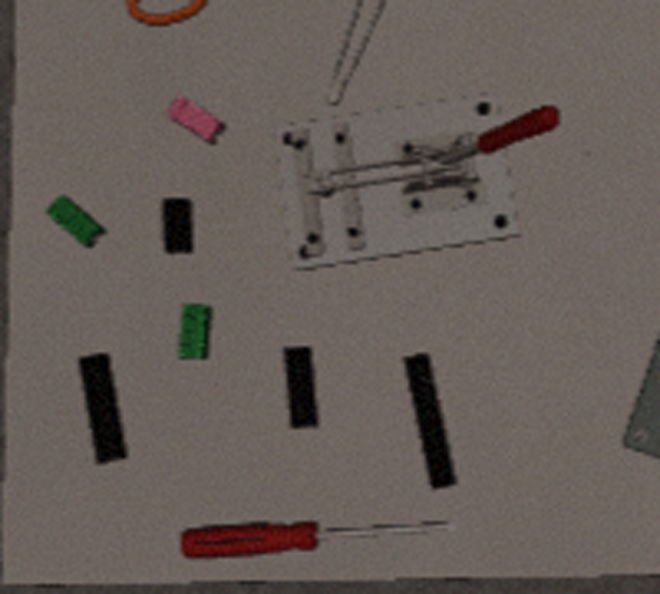

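```bash
cat > h.py <<'E'
import numpy as np,cv2
from cell import manip
def proj(d,uv,z=None):
    "pixels -> world, on plane z, or by depth"
    K=d["intrinsics"];T=d["cam_to_world"];uv=np.atleast_2d(np.asarray(uv,float))
    r=np.c_[(uv[:,0]-K[0,2])/K[0,0],-(uv[:,1]-K[1,2])/K[1,1],-np.ones(len(uv))]
    if z is None: s=d["depth"][uv[:,1].astype(int),uv[:,0].astype(int)]
    else: s=(z-T[2,3])/(r@T[2,:3])
    return (r*np.asarray(s)[:,None])@T[:3,:3].T+T[:3,3]
def fit(P):
    (c,wh,a)=cv2.minAreaRect(P[:,:2].astype(np.float32)); w,h=wh
    if w<h: a+=90;w,h=h,w
    m=P[:,:2].mean(0);e,V=np.linalg.eigh(np.cov((P[:,:2]-m).T));v=V[:,1]
    return dict(c=np.round(c,1),m=m.round(1),L=round(w,1),W=round(h,1),yaw=round((a+90)%180-90,1),pca=round((np.degrees(np.arctan2(v[1],v[0]))+90)%180-90,1),n=len(P))
def blob(d,u,v,sel,z,r=32):
    m=sel.astype(np.uint8);n,l=cv2.connectedComponents(m)
    sub=l[max(0,v-3):v+4,max(0,u-3):u+4];k=np.bincount(sub[sub>0]).argmax()
    q=np.argwhere(l==k)[:,::-1];return q
E
python3 - <<'E'
from h import *
d=manip.capture("top");I=d["image"].astype(int);
black=I.max(2)<45
for n,u,v in(("40",204,188),("60",241,237),("80",181,244),("100",280,248)):
    q=blob(d,u,v,black,22); P=proj(d,q,22); D=proj(d,q); print(n,fit(P)); k=D[:,2]>14; print("   depth",fit(D[k]),np.percentile(D[:,2],[5,50,95]).round(1))
yel=(I[:,:,0]-I[:,:,2]>60)&(I[:,:,1]-I[:,:,2]>40)
for u,v in((372,238),(381,213),(389,189),(398,166)):
    q=blob(d,u,v,yel,8);print("strip",fit(proj(d,q,8)),proj(d,q)[:,2].mean().round(1))
print("btn",proj(d,[(365,258),(404,146)],16).round(1))
q=[(x,y) for x in range(452,472) for y in range(165,188)];P=proj(d,q);P=P[P[:,2]>30];print("bottle",P.min(0),P.max(0))
q=[(x,y) for x in range(232,325) for y in range(145,205)];P=proj(d,q);
for z in(30,60,90,130):
  k=P[P[:,2]>z]; print("clamp",z,len(k),k.min(0).round(),k.max(0).round()) if len(k) else 0
print(I[237,241],I[230,225])
E
```

```text
40 {'c': array([587.2, 305.4]), 'm': array([587.8, 304.3]), 'L': 40.6, 'W': 19.9, 'yaw': 0.7, 'pca': np.float64(3.0), 'n': 132}
   depth {'c': array([588.6, 305.8]), 'm': array([588.1, 305.1]), 'L': 39.0, 'W': 18.2, 'yaw': 2.9, 'pca': np.float64(4.4), 'n': 119} [10.8 21.2 25.5]
60 {'c': array([464.7, 211.1]), 'm': array([464.5, 211.3]), 'L': 58.8, 'W': 19.0, 'yaw': 5.9, 'pca': np.float64(5.2), 'n': 185}
   depth {'c': array([429.4, 133.4]), 'm': array([463.9, 209.4]), 'L': 214.4, 'W': 57.2, 'yaw': 65.6, 'pca': np.float64(55.0), 'n': 182} [16.9 22.1 26.2]
80 {'c': array([451.7, 358.5]), 'm': array([451.4, 358.5]), 'L': 78.6, 'W': 21.6, 'yaw': 10.9, 'pca': np.float64(11.3), 'n': 281}
   depth {'c': array([416. , 207.6]), 'm': array([451.4, 358.1]), 'L': 359.6, 'W': 76.1, 'yaw': 76.6, 'pca': np.float64(42.5), 'n': 259} [10.7 21.2 25.7]
100 {'c': array([438.3, 115.8]), 'm': array([437.7, 115.6]), 'L': 99.6, 'W': 17.5, 'yaw': 11.7, 'pca': np.float64(11.8), 'n': 291}
   depth {'c': array([447.2,  81.4]), 'm': array([437.7, 115.3]), 'L': 99.0, 'W': 92.8, 'yaw': 14.8, 'pca': np.float64(12.8)
[... 269 characters left out ...]
69.6, 'pca': np.float64(69.4), 'n': 407} 8.2
strip {'c': array([ 580. , -157.5]), 'm': array([ 579.7, -157.8]), 'L': 107.6, 'W': 23.7, 'yaw': 69.3, 'pca': np.float64(69.5), 'n': 395} 8.5
strip {'c': array([ 640.8, -180.6]), 'm': array([ 640.6, -180.7]), 'L': 106.7, 'W': 23.8, 'yaw': 69.3, 'pca': np.float64(69.5), 'n': 385} 21.2
btn [[ 408.1  -92.9   16. ]
 [ 687.1 -199.3   16. ]]
bottle [ 411.21131618 -347.07878293   31.41070302] [ 621.78066224   23.89348126 1229.06818179]
clamp 30 647 [411.  17.  30.] [ 657.  215. 1229.]
clamp 60 462 [411.  17.  60.] [ 646.  200. 1229.]
clamp 90 220 [411.  17.  90.] [ 644.   85. 1229.]
clamp 130 157 [411.  17. 130.] [ 644.   58. 1229.]
[3 0 0] [112 105  97]
```

Candidates in the top picture: the black cuts are at (204,188)=40, (241,237)=60, (181,244)=80 and (280,248)=100. The look-alikes are green at (173,187) and (209,220), and pink at (209,156). The crop confirms the four black ones, and their lengths measure 40/59/79/100 mm. The red button is at (365,258), next to strip (458,-111), and the white one is at (404,146).

```bash
cat > go.py <<'E'
import sys,numpy as np
from cell import manip
x,y,z,w=map(float,sys.argv[1:5]);s=manip.get_state();yaw=s["orientation"][2];w=np.radians(w)
D=np.array([x,y,z])-s["eef_pos"]
def t(a):return np.round([np.cos(a)*D[0]+np.sin(a)*D[1],np.sin(a)*D[0]-np.cos(a)*D[1],-D[2]],1)
print("t",round(s["t"],2),"pos",s["eef_pos"].round(1),"rpy",s["orientation"].round(3),"rz",round(-((w-yaw+np.pi)%(2*np.pi)-np.pi),4),"shift now",t(yaw),"after turn",t(w),"gap",round(s["finger_gap"],1),"F",s["force"].round(1))
E
python3 -m creep '{"motion":[[0, 0, 0.128, 0, 0, 0, 40], [0, 0, 0.128, 0, 0, 0, 40], [0, 0, 0.128, 0, 0, 0, 40], [0, 0, 0, 0, 0, 0, 40]]}'; python3 -m creep '{"motion":[[0, 0, 0, 15, -36, 0, 40], [0, 0, 0, 15, -36, 0, 40], [0, 0, 0, 15, -36, 0, 40], [0, 0, 0, 15, -36, 0, 40], [0, 0, 0, 15, -36, 0, 40]]}'; python3 go.py 588 305.5 230 3.5
```

```text
t: 1.25
eef_pos: [290.4, -609.3, 231.3]
orientation: [3.142, 0.0, 0.06]
force: [-0.1, 0.2, -0.3]
finger_gap: 40.4
grip_force: 0.0
t: 1.75
eef_pos: [354.7, -423.7, 231.4]
orientation: [3.141, -0.0, 0.064]
force: [-0.1, -1.2, 0.1]
finger_gap: 39.9
grip_force: 0.0
t 1.75 pos [ 354.7 -423.7  231.4] rpy [ 3.141 -0.     0.064] rz 0.0028 shift now [ 279.4 -712.8    1.4] after turn [ 277.4 -713.6    1.4] gap 39.9 F [-0.1 -1.2  0.1]
```

```bash
for i in 1; do :; done
python3 -m creep '{"motion":[[0, 0, 0, 14, -36, 0, 40], [0, 0, 0, 14, -36, 0, 40], [0, 0, 0, 14, -36, 0, 40], [0, 0, 0, 14, -36, 0, 40], [0, 0, 0, 14, -36, 0, 40]]}'|tail -0
python3 -m creep '{"motion":[[0, 0, 0, 14, -36, 0, 40], [0, 0, 0, 14, -36, 0, 40], [0, 0, 0, 14, -36, 0, 40], [0, 0, 0, 14, -36, 0, 40], [0, 0, 0, 14, -36, 0, 40]]}'|tail -0
python3 -m creep '{"motion":[[0, 0, 0, 14, -36, 0, 40], [0, 0, 0, 14, -36, 0, 40], [0, 0, 0, 14, -36, 0, 40], [0, 0, 0, 14, -36, 0, 40], [0, 0, 0, 14, -36, 0, 40]]}'|tail -0
python3 -m creep '{"motion":[[0, 0, 0, 14, -36, 0, 40], [0, 0, 0, 14, -36, 0, 40], [0, 0, 0, 14, -36, 0, 40], [0, 0, 0, 14, -36, 0, 40], [0, 0, 0, 0, 0, 0, 40]]}'|tail -0
python3 go.py 588 305.5 60 3.5
```

```text
t 3.75 pos [579.1 278.1 231. ] rpy [-3.14e+00 -1.00e-03  6.80e-02] rz 0.0065 shift now [ 10.7 -26.7 171. ] after turn [ 10.5 -26.8 171. ] gap 40.0 F [ 0.5  0.3 -0.3]Exception ignored on flushing sys.stdout:
BrokenPipeError: [Errno 32] Broken pipe
Exception ignored on flushing sys.stdout:
BrokenPipeError: [Errno 32] Broken pipe
Exception ignored on flushing sys.stdout:
BrokenPipeError: [Errno 32] Broken pipe
Exception ignored on flushing sys.stdout:
BrokenPipeError: [Errno 32] Broken pipe
```

Align, descend to z≈60, then look.

```bash
python3 -m creep '{"motion":[[0, 0, 0.006, 10.5, -26.8, 0, 40], [0, 0, 0, 0, 0, 40, 40], [0, 0, 0, 0, 0, 40, 40], [0, 0, 0, 0, 0, 40, 40], [0, 0, 0, 0, 0, 40, 40]]}' >/dev/null
python3 -m creep '{"motion":[[0, 0, 0, 0, 0, 11, 40], [0, 0, 0, 0, 0, 0, 40]]}' >/dev/null
python3 go.py 588 305.5 3 3.5
python3 - <<'E'
from h import *
d=manip.capture("side");cv2.imwrite("pics/s1.png",cv2.resize(d["image"][180:330,180:380,::-1],None,fx=3,fy=3,interpolation=cv2.INTER_CUBIC))
E
```

```text
t 4.45 pos [585.3 299.7  58. ] rpy [3.139 0.005 0.056] rz -0.0054 shift now [ 3.1 -5.6 55. ] after turn [ 3.1 -5.6 55. ] gap 39.7 F [-0.3 -0.4 -0.7]
```

View pics/s1.png

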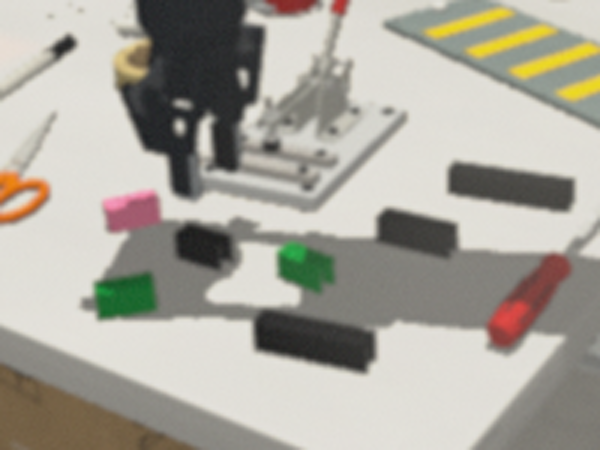

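```bash
python3 -m creep '{"motion":[[0, 0, 0, 3, -5.6, 0, 40], [0, 0, 0, 0, 0, 0, 40]]}' >/dev/null
python3 go.py 588 305.5 3 3.5
python3 - <<'E'
from h import *
d=manip.capture("side");I=d["image"];m=I.max(2)<60
for r in manip.silhouettes("side","cut_40"):
    ys,xs=np.nonzero(r["mask"]);P=proj(d,np.c_[xs,ys]);print(round(r["p"],2),[round(float(v)) for v in r["rect"]],np.median(P,0).round(1))
# same in top
d=manip.capture("top")
for n in (0,):
  p=manip.get_state()["eef_pos"];print(p)
E
```

```text
t 4.7 pos [592.6 308.6  63.8] rpy [-3.139 -0.006  0.055] rz -0.0058 shift now [-4.7  2.9 60.8] after turn [-4.7  2.8 60.8] gap 40.0 F [-0.1  0.7  0.1]
0.72 [319, 256, 29, 18] [459.5 220.7  16.2]
0.72 [225, 250, 18, 16] [665.1 298.7  14.5]
0.68 [352, 245, 50, 13] [432.6 122.5  13.7]
0.67 [285, 291, 44, 23] [445.1 367.1  17.2]
0.62 [248, 260, 20, 14] [582.4 314.5  15.2]
0.59 [223, 280, 19, 9] [586.7 389.2  15.2]
0.59 [281, 267, 18, 15] [501.7 300.7  15.6]
[591.0143649  307.66766329  62.24189689]
```

```bash
python3 -m creep '{"motion":[[0, 0, 0, 0, 0, 0, 40], [0, 0, 0, 0, 0, 0, 40], [0, 0, 0, 0, 0, 0, 40]]}' >/dev/null
python3 go.py 588 305.5 3 3.5
```

```text
t 5.15 pos [589.7 306.9  60.3] rpy [3.142 0.    0.055] rz -0.0062 shift now [-1.8  1.3 57.3] after turn [-1.8  1.3 57.3] gap 39.8 F [ 0.8 -0.3 -1.1]
```

```bash
python3 -m creep '{"motion":[[0, 0, -0.006, -1.8, 1.3, 10, 40], [0, 0, 0, 0, 0, 15, 40], [0, 0, 0, 0, 0, 15, 40], [0, 0, 0, 0, 0, 12, 40], [0, 0, 0, 0, 0, 5, 40]]}' >/dev/null
python3 -m creep '{"motion":[[0, 0, 0, 0, 0, 0, 40], [0, 0, 0, 0, 0, 0, 40], [0, 0, 0, 0, 0, 0, 40], [0, 0, 0, 0, 0, 0, 0], [0, 0, 0, 0, 0, 0, 0]]}'
python3 -m creep '{"motion":[[0, 0, 0, 0, 0, 0, 0], [0, 0, 0, 0, 0, 0, 0], [0, 0, 0, 0, 0, 0, 0]]}'
python3 go.py 588 305.5 230 69.4
```

```text
t: 6.15
eef_pos: [588.9, 306.0, 4.5]
orientation: [-3.141, -0.002, 0.061]
force: [0.1, -0.1, -0.7]
finger_gap: 16.5
grip_force: 60.2
t: 6.45
eef_pos: [588.9, 306.0, 4.3]
orientation: [-3.141, -0.002, 0.061]
force: [-0.4, -0.2, 5.7]
finger_gap: 16.3
grip_force: 61.1
t 6.45 pos [588.9 306.    4.3] rpy [-3.141e+00 -2.000e-03  6.100e-02] rz -1.1504 shift now [  -0.9    0.4 -225.7] after turn [  -0.7   -0.7 -225.7] gap 16.3 F [-0.4 -0.2  5.7]
```

```bash
python3 -m creep '{"motion":[[0, 0, 0, 0, 0, -20, 0], [0, 0, 0, 0, 0, -40, 0], [0, 0, 0, 0, 0, -45, 0], [0, 0, 0, 0, 0, -45, 0], [0, 0, 0, 0, 0, -40, 0]]}' >/dev/null
python3 -m creep '{"motion":[[0, 0, -0.115, 0, 0, -25, 0], [0, 0, -0.115, 0, 0, -10, 0], [0, 0, -0.115, 0, 0, 0, 0], [0, 0, -0.115, 0, 0, 0, 0], [0, 0, -0.115, 0, 0, 0, 0]]}' >/dev/null
python3 -m creep '{"motion":[[0, 0, -0.115, 0, 0, 0, 0], [0, 0, -0.115, 0, 0, 0, 0], [0, 0, -0.115, 0, 0, 0, 0], [0, 0, -0.115, 0, 0, 0, 0], [0, 0, -0.115, 0, 0, 0, 0]]}'
python3 go.py 458.5 -111.4 230 69.4
```

```text
t: 7.95
eef_pos: [587.5, 305.2, 227.2]
orientation: [-3.14, 0.001, 1.216]
force: [0.4, -0.1, -1.0]
finger_gap: 16.5
grip_force: 60.4
t 7.95 pos [587.5 305.2 227.2] rpy [-3.140e+00  1.000e-03  1.216e+00] rz 0.0043 shift now [-435.5   24.    -2.8] after turn [-435.4   25.8   -2.8] gap 16.5 F [ 0.4 -0.1 -1. ]
```

```bash
python3 -m creep '{"motion":[[0, 0, 0.004, -25, 2, 0, 0], [0, 0, 0, -38, 2, 0, 0], [0, 0, 0, -38, 2, 0, 0], [0, 0, 0, -38, 2, 0, 0], [0, 0, 0, -38, 2, 0, 0]]}' >/dev/null
python3 -m creep '{"motion":[[0, 0, 0, -38, 2, 0, 0], [0, 0, 0, -38, 2, 0, 0], [0, 0, 0, -38, 2, 0, 0], [0, 0, 0, -38, 2, 0, 0], [0, 0, 0, -38, 2, 0, 0]]}' >/dev/null
python3 -m creep '{"motion":[[0, 0, 0, -38, 3, 0, 0], [0, 0, 0, -25, 3, 0, 0], [0, 0, 0, -6, 0, 0, 0], [0, 0, 0, 0, 0, 0, 0], [0, 0, 0, 0, 0, 0, 0]]}' >/dev/null
python3 go.py 458.5 -111.4 20 69.4
```

```text
t 9.45 pos [ 457.3 -110.4  228. ] rpy [-3.141e+00 -1.000e-03  1.207e+00] rz -0.0044 shift now [ -0.5   1.5 208. ] after turn [ -0.5   1.5 208. ] gap 17.0 F [ 0.8  0.2 -0.4]
```

```bash
python3 -m creep '{"motion":[[0, 0, -0.004, -0.5, 1.5, 20, 0], [0, 0, 0, 0, 0, 40, 0], [0, 0, 0, 0, 0, 45, 0], [0, 0, 0, 0, 0, 45, 0], [0, 0, 0, 0, 0, 35, 0]]}' >/dev/null
python3 -m creep '{"motion":[[0, 0, 0, 0, 0, 15, 0], [0, 0, 0, 0, 0, 4, 0], [0, 0, 0, 0, 0, 0, 0], [0, 0, 0, 0, 0, 0, 0], [0, 0, 0, 0, 0, 0, 0]]}' >/dev/null
python3 go.py 458.5 -111.4 13 69.4
```

```text
t 10.45 pos [ 460.2 -112.4   25.9] rpy [ 3.138 -0.     1.211] rz -0.0001 shift now [ 0.3 -1.9 12.9] after turn [ 0.3 -1.9 12.9] gap 16.3 F [-0.8 -0.2 -1.2]
```

```bash
python3 -m creep '{"motion":[[0, 0, 0, 0, 0, 4, 0], [0, 0, 0, 0, 0, 0, 0], [0, 0, 0, 0, 0, 0, 0], [0, 0, 0, 0, 0, 0, 0]]}' >/dev/null
python3 go.py 458.5 -111.4 13 69.4
```

```text
t 10.85 pos [ 458.5 -112.3   20.4] rpy [ 3.141 -0.     1.211] rz -0.0007 shift now [ 0.8 -0.3  7.4] after turn [ 0.8 -0.3  7.4] gap 16.2 F [ 0.2  0.5 -0.2]
```

```bash
python3 -m creep '{"motion":[[0, 0, 0, 0.8, -0.3, 4, 0], [0, 0, 0, 0, 0, 3, 0], [0, 0, 0, 0, 0, 0, 0], [0, 0, 0, 0, 0, 0, 0], [0, 0, 0, 0, 0, 0, 0]]}'
python3 go.py 458.5 -111.4 12.4 69.4
```

```text
t: 11.35
eef_pos: [458.5, -111.3, 13.2]
orientation: [-3.141, -0.0, 1.211]
force: [-0.1, -0.3, -1.3]
finger_gap: 16.4
grip_force: 60.4
t 11.35 pos [ 458.5 -111.3   13.2] rpy [-3.141 -0.     1.211] rz -0.0005 shift now [-0.1  0.   0.8] after turn [-0.1  0.   0.8] gap 16.4 F [-0.1 -0.3 -1.3]
```

```bash
python3 -m creep '{"motion":[[0, 0, 0, 0, 0, 0.8, 0], [0, 0, 0, 0, 0, 0, 0], [0, 0, 0, 0, 0, 0, 0], [0, 0, 0, 0, 0, 0, 40], [0, 0, 0, 0, 0, 0, 40]]}'
python3 -m creep '{"motion":[[0, 0, 0, 0, 0, 0, 40], [0, 0, 0, 0, 0, -15, 40], [0, 0, 0, 0, 0, -40, 40], [0, 0, 0, 0, 0, -45, 40], [0, 0, 0, 0, 0, -45, 40]]}' >/dev/null
python3 -m creep '{"motion":[[0, 0, 0, 0, 0, -40, 40], [0, 0, 0, 0, 0, -25, 40], [0, 0, 0, 0, 0, -5, 40]]}'
python3 go.py 464.6 211.2 230 5.5
```

```text
t: 11.85
eef_pos: [458.7, -111.3, 12.6]
orientation: [3.141, -0.0, 1.211]
force: [-0.0, -0.3, -0.2]
finger_gap: 39.8
grip_force: 0.0
t: 12.65
eef_pos: [460.9, -112.1, 232.0]
orientation: [3.134, -0.001, 1.211]
force: [0.4, -0.3, 0.8]
finger_gap: 39.8
grip_force: 0.0
t 12.65 pos [ 460.9 -112.1  232. ] rpy [ 3.134e+00 -1.000e-03  1.211e+00] rz 1.1148 shift now [ 303.8 -110.5    2. ] after turn [  34.6 -321.4    2. ] gap 39.8 F [ 0.4 -0.3  0.8]
```

```bash
python3 -m creep '{"motion":[[0, 0, 0.06, 0, 0, 0, 40], [0, 0, 0.125, 0, 0, 0, 40], [0, 0, 0.125, 0, 0, 0, 40], [0, 0, 0.125, 0, 0, 0, 40], [0, 0, 0.125, 0, 0, 0, 40]]}' >/dev/null
python3 -m creep '{"motion":[[0, 0, 0.125, 0, 0, 0, 40], [0, 0, 0.125, 0, 0, 0, 40], [0, 0, 0.125, 0, 0, 0, 40], [0, 0, 0.125, 0, 0, 0, 40], [0, 0, 0.055, 0, 0, 0, 40]]}' >/dev/null
python3 -m creep '{"motion":[[0, 0, 0, 2, -20, 0, 40], [0, 0, 0, 4, -38, 0, 40], [0, 0, 0, 4, -38, 0, 40], [0, 0, 0, 4, -38, 0, 40], [0, 0, 0, 4, -38, 0, 40]]}' >/dev/null
python3 -m creep '{"motion":[[0, 0, 0, 4, -38, 0, 40], [0, 0, 0, 4, -38, 0, 40], [0, 0, 0, 4, -38, 0, 40], [0, 0, 0, 3, -25, 0, 40], [0, 0, 0, 2, -10, 0, 40]]}' >/dev/null
python3 -m creep '{"motion":[[0, 0, 0, 0, 0, 0, 40], [0, 0, 0, 0, 0, 0, 40]]}' >/dev/null
python3 go.py 464.6 211.2 60 5.5
python3 - <<'E'
from h import *
d=manip.capture("top");I=d["image"];cv2.imwrite("pics/t2.png",cv2.resize(I[110:310,160:460,::-1],None,fx=2.6,fy=2.6,interpolation=cv2.INTER_CUBIC))
q=blob(d,372,238,I.max(2)<45,30);print(fit(proj(d,q,30)))
E
```

```text
t 14.85 pos [462.3 210.7 226.6] rpy [3.14e+00 2.00e-03 9.60e-02] rz -0.0 shift now [  2.4  -0.3 166.6] after turn [  2.4  -0.3 166.6] gap 40.5 F [ 0.6 -0.1 -0.6]
{'c': array([ 458.1, -110.7]), 'm': array([ 458.3, -111. ]), 'L': 39.0, 'W': 18.3, 'yaw': 71.9, 'pca': np.float64(71.2), 'n': 119}
```

View pics/t2.png

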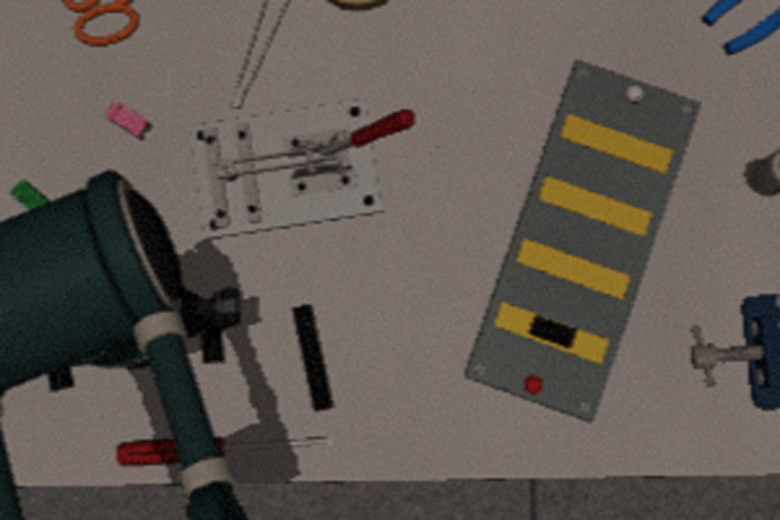

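Picture: the 40 cut lies centred on the strip by the red button (550,332 in the crop), within 1 mm. Next, the 60.

```bash
python3 -m creep '{"motion":[[0, 0, 0, 2.4, -0.3, 20, 40], [0, 0, 0, 0, 0, 40, 40], [0, 0, 0, 0, 0, 45, 40], [0, 0, 0, 0, 0, 40, 40], [0, 0, 0, 0, 0, 20, 40]]}' >/dev/null
python3 -m creep '{"motion":[[0, 0, 0, 0, 0, 10, 40], [0, 0, 0, 0, 0, 0, 40], [0, 0, 0, 0, 0, 0, 40], [0, 0, 0, 0, 0, 0, 40], [0, 0, 0, 0, 0, 0, 40]]}' >/dev/null
python3 go.py 464.6 211.2 4 5.5
```

```text
t 15.9 pos [466.4 212.6  54.2] rpy [-3.141e+00 -3.000e-03  9.600e-02] rz -0.0002 shift now [-1.9  1.2 50.2] after turn [-1.9  1.2 50.2] gap 40.3 F [ 0.1 -0.4  0.7]
```

```bash
python3 -m creep '{"motion":[[0, 0, 0, -1, 0.8, 10, 40], [0, 0, 0, 0, 0, 15, 40], [0, 0, 0, 0, 0, 13, 40], [0, 0, 0, 0, 0, 8, 40], [0, 0, 0, 0, 0, 4, 40]]}' >/dev/null
python3 -m creep '{"motion":[[0, 0, 0, 0, 0, 0, 40], [0, 0, 0, 0, 0, 0, 40], [0, 0, 0, 0, 0, 0, 40], [0, 0, 0, 0, 0, 0, 40], [0, 0, 0, 0, 0, 0, 0]]}'
python3 -m creep '{"motion":[[0, 0, 0, 0, 0, 0, 0], [0, 0, 0, 0, 0, 0, 0], [0, 0, 0, 0, 0, 0, 0], [0, 0, 0, 0, 0, 0, 0]]}'
python3 go.py 464.6 211.2 230 69.4
```

```text
t: 16.9
eef_pos: [464.4, 211.3, 2.9]
orientation: [-3.141, -0.001, 0.096]
force: [-0.2, 0.2, -0.8]
finger_gap: 26.6
grip_force: 0.0
t: 17.3
eef_pos: [464.6, 211.4, 3.0]
orientation: [-3.141, -0.001, 0.096]
force: [-0.3, 0.5, 5.7]
finger_gap: 16.4
grip_force: 60.4
t 17.3 pos [464.6 211.4   3. ] rpy [-3.141e+00 -1.000e-03  9.600e-02] rz -1.1155 shift now [-1.00e-01  2.00e-01 -2.27e+02] after turn [-2.00e-01  0.00e+00 -2.27e+02] gap 16.4 F [-0.3  0.5  5.7]
```

```bash
python3 -m creep '{"motion":[[0, 0, 0, 0, 0, -20, 0], [0, 0, 0, 0, 0, -40, 0], [0, 0, 0, 0, 0, -45, 0], [0, 0, 0, 0, 0, -45, 0], [0, 0, 0, 0, 0, -40, 0]]}' >/dev/null
python3 -m creep '{"motion":[[0, 0, -0.08, 0, 0, -25, 0], [0, 0, -0.12, 0, 0, -12, 0], [0, 0, -0.12, 0, 0, 0, 0], [0, 0, -0.12, 0, 0, 0, 0], [0, 0, -0.12, 0, 0, 0, 0]]}' >/dev/null
python3 -m creep '{"motion":[[0, 0, -0.12, 0, 0, 0, 0], [0, 0, -0.12, 0, 0, 0, 0], [0, 0, -0.12, 0, 0, 0, 0], [0, 0, -0.12, 0, 0, 0, 0], [0, 0, -0.0755, 0, 0, 0, 0]]}' >/dev/null
python3 -m creep '{"motion":[[0, 0, 0, -18, 10, 0, 0], [0, 0, 0, -34, 19, 0, 0], [0, 0, 0, -34, 19, 0, 0], [0, 0, 0, -34, 19, 0, 0], [0, 0, 0, -34, 19, 0, 0]]}' >/dev/null
python3 -m creep '{"motion":[[0, 0, 0, -34, 19, 0, 0], [0, 0, 0, -34, 19, 0, 0], [0, 0, 0, -34, 19, 0, 0], [0, 0, 0, -30, 19, 0, 0], [0, 0, 0, -18, 11, 0, 0]]}' >/dev/null
python3 -m creep '{"motion":[[0, 0, 0, 0, 0, 0, 0], [0, 0, 0, 0, 0, 0, 0], [0, 0, 0, 0, 0, 0, 0]]}' >/dev/null
python3 go.py 519.3 -134.4 20 69.4
```

```text
t 20.1 pos [ 518.6 -133.3  228.9] rpy [-3.14  -0.     1.212] rz 0.0006 shift now [ -0.8   1.1 208.9] after turn [ -0.8   1.1 208.9] gap 16.5 F [ 0.1  0.7 -0.1]
```

```bash
python3 -m creep '{"motion":[[0, 0, 0, -0.5, 0.6, 20, 0], [0, 0, 0, 0, 0, 40, 0], [0, 0, 0, 0, 0, 45, 0], [0, 0, 0, 0, 0, 45, 0], [0, 0, 0, 0, 0, 35, 0]]}' >/dev/null
python3 -m creep '{"motion":[[0, 0, 0, 0, 0, 18, 0], [0, 0, 0, 0, 0, 6, 0], [0, 0, 0, 0, 0, 0, 0], [0, 0, 0, 0, 0, 0, 0], [0, 0, 0, 0, 0, 0, 0]]}' >/dev/null
python3 -m creep '{"motion":[[0, 0, 0, 0, 0, 0, 0], [0, 0, 0, 0, 0, 0, 0], [0, 0, 0, 0, 0, 0, 0]]}' >/dev/null
python3 go.py 519.3 -134.4 11.2 69.4
```

```text
t 21.4 pos [ 519.8 -135.1   21. ] rpy [ 3.141 -0.     1.211] rz -0.0001 shift now [ 0.5 -0.7  9.8] after turn [ 0.5 -0.7  9.8] gap 16.8 F [ 0.5 -0.8 -1. ]
```

```bash
python3 -m creep '{"motion":[[0, 0, 0, 0.4, -0.5, 5, 0], [0, 0, 0, 0, 0, 3, 0], [0, 0, 0, 0, 0, 1.5, 0], [0, 0, 0, 0, 0, 0, 0], [0, 0, 0, 0, 0, 0, 0]]}'
python3 -m creep '{"motion":[[0, 0, 0, 0, 0, 0, 0], [0, 0, 0, 0, 0, 0, 0], [0, 0, 0, 0, 0, 0, 40], [0, 0, 0, 0, 0, 0, 40], [0, 0, 0, 0, 0, 0, 40]]}'
python3 -m creep '{"motion":[[0, 0, 0, 0, 0, -15, 40], [0, 0, 0, 0, 0, -40, 40], [0, 0, 0, 0, 0, -45, 40], [0, 0, 0, 0, 0, -45, 40], [0, 0, 0, 0, 0, -40, 40]]}' >/dev/null
python3 -m creep '{"motion":[[0, 0, 0, 0, 0, -25, 40], [0, 0, 0, 0, 0, -8, 40], [0, 0, 0, 0, 0, 0, 40]]}'
python3 go.py 451.6 358.5 230 11.1
```

```text
t: 21.9
eef_pos: [518.7, -134.2, 11.1]
orientation: [-3.14, 0.0, 1.211]
force: [-1.8, 1.0, 5.1]
finger_gap: 16.7
grip_force: 60.5
t: 22.4
eef_pos: [519.1, -134.3, 10.7]
orientation: [-3.141, -0.0, 1.211]
force: [-0.1, 0.4, -0.7]
finger_gap: 40.3
grip_force: 0.0
t: 23.2
eef_pos: [520.0, -134.6, 230.9]
orientation: [3.138, -0.0, 1.211]
force: [0.0, 0.4, -0.5]
finger_gap: 40.3
grip_force: 0.0
t 23.2 pos [ 520.  -134.6  230.9] rpy [ 3.138 -0.     1.211] rz 1.0176 shift now [ 437.5 -237.5    0.9] after turn [  27.8 -497.1    0.9] gap 40.3 F [ 0.   0.4 -0.5]
```

```bash
python3 -m creep '{"motion":[[0, 0, 0.06, 0, 0, 0, 40], [0, 0, 0.125, 0, 0, 0, 40], [0, 0, 0.125, 0, 0, 0, 40], [0, 0, 0.125, 0, 0, 0, 40], [0, 0, 0.125, 0, 0, 0, 40]]}' >/dev/null
python3 -m creep '{"motion":[[0, 0, 0.125, 0, 0, 0, 40], [0, 0, 0.125, 0, 0, 0, 40], [0, 0, 0.125, 0, 0, 0, 40], [0, 0, 0.083, 0, 0, 0, 40]]}' >/dev/null
python3 -m creep '{"motion":[[0, 0, 0, 2, -20, 0, 40], [0, 0, 0, 2, -38, 0, 40], [0, 0, 0, 2, -38, 0, 40], [0, 0, 0, 2, -38, 0, 40], [0, 0, 0, 2, -38, 0, 40]]}' >/dev/null
python3 -m creep '{"motion":[[0, 0, 0, 2, -38, 0, 40], [0, 0, 0, 2, -38, 0, 40], [0, 0, 0, 2, -38, 0, 40], [0, 0, 0, 2, -38, 0, 40], [0, 0, 0, 2, -38, 0, 40]]}' >/dev/null
python3 -m creep '{"motion":[[0, 0, 0, 2, -38, 0, 40], [0, 0, 0, 2, -38, 0, 40], [0, 0, 0, 2, -38, 0, 40], [0, 0, 0, 2, -21, 0, 40], [0, 0, 0, 0, 0, 0, 40]]}' >/dev/null
python3 -m creep '{"motion":[[0, 0, 0, 0, 0, 0, 40], [0, 0, 0, 0, 0, 0, 40], [0, 0, 0, 0, 0, 0, 40]]}' >/dev/null
python3 go.py 451.6 358.5 60 11.1
```

```text
t 25.9 pos [451.1 357.5 228.3] rpy [3.141e+00 1.000e-03 1.920e-01] rz -0.0018 shift now [  0.7  -0.9 168.3] after turn [  0.7  -0.9 168.3] gap 40.4 F [-0.4  0.1 -0.3]
```

```bash
python3 - <<'E'
from h import *
d=manip.capture("top");I=d["image"]
for u,v in((372,238),(381,213)):q=blob(d,u,v,I.max(2)<45,30);print(fit(proj(d,q,30)))
E
python3 -m creep '{"motion":[[0, 0, 0, 0.7, -0.9, 20, 40], [0, 0, 0, 0, 0, 40, 40], [0, 0, 0, 0, 0, 45, 40], [0, 0, 0, 0, 0, 40, 40], [0, 0, 0, 0, 0, 20, 40]]}' >/dev/null
python3 -m creep '{"motion":[[0, 0, 0, 0, 0, 10, 40], [0, 0, 0, 0, 0, 0, 40], [0, 0, 0, 0, 0, 0, 40], [0, 0, 0, 0, 0, 0, 40], [0, 0, 0, 0, 0, 0, 40]]}' >/dev/null
python3 -m creep '{"motion":[[0, 0, 0, 0, 0, 0, 40], [0, 0, 0, 0, 0, 0, 40]]}' >/dev/null
python3 go.py 451.6 358.9 3.5 11.1
```

```text
{'c': array([ 458.1, -110.7]), 'm': array([ 458.3, -110.8]), 'L': 39.0, 'W': 18.3, 'yaw': 71.9, 'pca': np.float64(72.0), 'n': 120}
{'c': array([ 518.8, -133.3]), 'm': array([ 518.5, -133.3]), 'L': 58.0, 'W': 21.0, 'yaw': 69.5, 'pca': np.float64(70.0), 'n': 196}
t 27.15 pos [452.  360.1  54.7] rpy [-3.141e+00 -1.000e-03  1.930e-01] rz -0.0003 shift now [-0.6  1.1 51.2] after turn [-0.6  1.1 51.2] gap 40.1 F [ 0.3 -0.1 -0.6]
```

```bash
python3 -m creep '{"motion":[[0, 0, 0, -0.5, 0.8, 10, 40], [0, 0, 0, 0, 0, 15, 40], [0, 0, 0, 0, 0, 13, 40], [0, 0, 0, 0, 0, 9, 40], [0, 0, 0, 0, 0, 4, 40]]}' >/dev/null
python3 -m creep '{"motion":[[0, 0, 0, 0, 0, 0, 40], [0, 0, 0, 0, 0, 0, 40], [0, 0, 0, 0, 0, 0, 40], [0, 0, 0, 0, 0, 0, 40], [0, 0, 0, 0, 0, 0, 0]]}'
python3 -m creep '{"motion":[[0, 0, 0, 0, 0, 0, 0], [0, 0, 0, 0, 0, 0, 0], [0, 0, 0, 0, 0, 0, 0], [0, 0, 0, 0, 0, 0, 0]]}'
python3 go.py 579.8 -157.4 3.1 69.4
```

```text
t: 28.15
eef_pos: [451.7, 359.2, 3.6]
orientation: [-3.141, -0.001, 0.193]
force: [-0.3, 0.6, -0.2]
finger_gap: 26.2
grip_force: 0.0
t: 28.55
eef_pos: [451.8, 359.3, 3.6]
orientation: [-3.141, -0.001, 0.193]
force: [0.3, 0.6, 5.1]
finger_gap: 16.5
grip_force: 60.9
t 28.55 pos [451.8 359.3   3.6] rpy [-3.141e+00 -1.000e-03  1.930e-01] rz -1.018 shift now [2.640e+01 5.316e+02 5.000e-01] after turn [-438.6  301.6    0.5] gap 16.5 F [0.3 0.6 5.1]
```

```bash
python3 -m creep '{"motion":[[0, 0, 0, 0, 0, -20, 0], [0, 0, 0, 0, 0, -40, 0], [0, 0, 0, 0, 0, -45, 0], [0, 0, 0, 0, 0, -45, 0], [0, 0, 0, 0, 0, -40, 0]]}' >/dev/null
python3 -m creep '{"motion":[[0, 0, -0.06, 0, 0, -25, 0], [0, 0, -0.12, 0, 0, -12, 0], [0, 0, -0.12, 0, 0, 0, 0], [0, 0, -0.12, 0, 0, 0, 0], [0, 0, -0.12, 0, 0, 0, 0]]}' >/dev/null
python3 -m creep '{"motion":[[0, 0, -0.12, 0, 0, 0, 0], [0, 0, -0.12, 0, 0, 0, 0], [0, 0, -0.12, 0, 0, 0, 0], [0, 0, -0.118, 0, 0, 0, 0], [0, 0, 0, 0, 0, 0, 0]]}' >/dev/null
python3 -m creep '{"motion":[[0, 0, 0, -16, 11, 0, 0], [0, 0, 0, -32, 22, 0, 0], [0, 0, 0, -32, 22, 0, 0], [0, 0, 0, -32, 22, 0, 0], [0, 0, 0, -32, 22, 0, 0]]}' >/dev/null
python3 -m creep '{"motion":[[0, 0, 0, -32, 22, 0, 0], [0, 0, 0, -32, 22, 0, 0], [0, 0, 0, -32, 22, 0, 0], [0, 0, 0, -32, 22, 0, 0], [0, 0, 0, -32, 22, 0, 0]]}' >/dev/null
python3 -m creep '{"motion":[[0, 0, 0, -32, 22, 0, 0], [0, 0, 0, -32, 22, 0, 0], [0, 0, 0, -32, 22, 0, 0], [0, 0, 0, -22.6, 15.6, 0, 0], [0, 0, 0, -16, 11, 0, 0]]}' >/dev/null
python3 -m creep '{"motion":[[0, 0, 0, 0, 0, 0, 0], [0, 0, 0, 0, 0, 0, 0], [0, 0, 0, 0, 0, 0, 0], [0, 0, 0, 0, 0, 0, 0]]}' >/dev/null
python3 go.py 579.8 -157.4 20 69.4
```

```text
t 31.95 pos [ 579.2 -156.5  230. ] rpy [-3.141 -0.     1.212] rz 0.0012 shift now [ -0.7   0.9 210. ] after turn [ -0.7   0.9 210. ] gap 16.5 F [-0.4 -0.  -0.2]
```

```bash
python3 -m creep '{"motion":[[0, 0, 0, -0.5, 0.6, 20, 0], [0, 0, 0, 0, 0, 40, 0], [0, 0, 0, 0, 0, 45, 0], [0, 0, 0, 0, 0, 45, 0], [0, 0, 0, 0, 0, 35, 0]]}' >/dev/null
python3 -m creep '{"motion":[[0, 0, 0, 0, 0, 18, 0], [0, 0, 0, 0, 0, 6, 0], [0, 0, 0, 0, 0, 0, 0], [0, 0, 0, 0, 0, 0, 0], [0, 0, 0, 0, 0, 0, 0]]}' >/dev/null
python3 -m creep '{"motion":[[0, 0, 0, 0, 0, 0, 0], [0, 0, 0, 0, 0, 0, 0], [0, 0, 0, 0, 0, 0, 0]]}' >/dev/null
python3 go.py 579.8 -157.4 11.8 69.4
```

```text
t 33.25 pos [ 580.1 -158.6   21.6] rpy [ 3.141 -0.     1.211] rz -0.0 shift now [ 1.  -0.7  9.8] after turn [ 1.  -0.7  9.8] gap 16.4 F [-0.7 -0.2 -0.8]
```

```bash
python3 -m creep '{"motion":[[0, 0, 0, 0.8, -0.6, 5, 0], [0, 0, 0, 0, 0, 3, 0], [0, 0, 0, 0, 0, 1.5, 0], [0, 0, 0, 0, 0, 0, 0], [0, 0, 0, 0, 0, 0, 0]]}'
python3 -m creep '{"motion":[[0, 0, 0, 0, 0, 0, 0], [0, 0, 0, 0, 0, 0, 0], [0, 0, 0, 0, 0, 0, 40], [0, 0, 0, 0, 0, 0, 40], [0, 0, 0, 0, 0, 0, 40]]}'
python3 -m creep '{"motion":[[0, 0, 0, 0, 0, -15, 40], [0, 0, 0, 0, 0, -40, 40], [0, 0, 0, 0, 0, -45, 40], [0, 0, 0, 0, 0, -45, 40], [0, 0, 0, 0, 0, -40, 40]]}' >/dev/null
python3 -m creep '{"motion":[[0, 0, 0, 0, 0, -25, 40], [0, 0, 0, 0, 0, -8, 40], [0, 0, 0, 0, 0, 0, 40]]}'
python3 go.py 438.1 115.8 230 11.8
```

```text
t: 33.75
eef_pos: [579.1, -157.3, 11.7]
orientation: [-3.14, 0.0, 1.211]
force: [-3.0, 0.0, 5.1]
finger_gap: 16.7
grip_force: 60.8
t: 34.25
eef_pos: [579.4, -157.5, 11.2]
orientation: [-3.141, 0.0, 1.211]
force: [-0.1, 0.1, -0.8]
finger_gap: 40.1
grip_force: 0.0
t: 35.05
eef_pos: [580.3, -157.7, 231.6]
orientation: [3.138, -0.0, 1.211]
force: [-0.7, 0.8, -0.2]
finger_gap: 39.9
grip_force: 0.0
t 35.05 pos [ 580.3 -157.7  231.6] rpy [ 3.138 -0.     1.211] rz 1.0054 shift now [ 206.  -229.3    1.6] after turn [ -83.3 -296.8    1.6] gap 39.9 F [-0.7  0.8 -0.2]
```

```bash
python3 -m creep '{"motion":[[0, 0, 0.06, 0, 0, 0, 40], [0, 0, 0.125, 0, 0, 0, 40], [0, 0, 0.125, 0, 0, 0, 40], [0, 0, 0.125, 0, 0, 0, 40], [0, 0, 0.125, 0, 0, 0, 40]]}' >/dev/null
python3 -m creep '{"motion":[[0, 0, 0.125, 0, 0, 0, 40], [0, 0, 0.125, 0, 0, 0, 40], [0, 0, 0.125, 0, 0, 0, 40], [0, 0, 0.07, 0, 0, 0, 40]]}' >/dev/null
python3 -m creep '{"motion":[[0, 0, 0, -5, -18, 0, 40], [0, 0, 0, -10, -36, 0, 40], [0, 0, 0, -10, -36, 0, 40], [0, 0, 0, -10, -36, 0, 40], [0, 0, 0, -10, -36, 0, 40]]}' >/dev/null
python3 -m creep '{"motion":[[0, 0, 0, -10, -36, 0, 40], [0, 0, 0, -10, -36, 0, 40], [0, 0, 0, -10, -36, 0, 40], [0, 0, 0, -8.3, -26.8, 0, 40], [0, 0, 0, 0, 0, 0, 40]]}' >/dev/null
python3 -m creep '{"motion":[[0, 0, 0, 0, 0, 0, 40], [0, 0, 0, 0, 0, 0, 40], [0, 0, 0, 0, 0, 0, 40]]}' >/dev/null
python3 go.py 438.1 115.8 60 11.8
```

```text
t 37.25 pos [437.2 115.3 229. ] rpy [3.141e+00 1.000e-03 2.050e-01] rz -0.0005 shift now [  1.   -0.3 169. ] after turn [  1.   -0.3 169. ] gap 40.1 F [-0.3  0.8 -0.7]
```

```bash
python3 -m creep '{"motion":[[0, 0, 0, 1, -0.3, 20, 40], [0, 0, 0, 0, 0, 40, 40], [0, 0, 0, 0, 0, 45, 40], [0, 0, 0, 0, 0, 40, 40], [0, 0, 0, 0, 0, 20, 40]]}' >/dev/null
python3 -m creep '{"motion":[[0, 0, 0, 0, 0, 10, 40], [0, 0, 0, 0, 0, 0, 40], [0, 0, 0, 0, 0, 0, 40], [0, 0, 0, 0, 0, 0, 40], [0, 0, 0, 0, 0, 0, 40]]}' >/dev/null
python3 -m creep '{"motion":[[0, 0, 0, 0, 0, 0, 40], [0, 0, 0, 0, 0, 0, 40]]}' >/dev/null
python3 go.py 438.1 115.8 3.5 11.8
```

```text
t 38.45 pos [438.5 116.6  55.1] rpy [ 3.142e+00 -1.000e-03  2.060e-01] rz 0.0005 shift now [-0.5  0.7 51.6] after turn [-0.5  0.7 51.6] gap 40.1 F [ 0.4  0.5 -0.1]
```

```bash
python3 -m creep '{"motion":[[0, 0, 0, -0.4, 0.6, 10, 40], [0, 0, 0, 0, 0, 15, 40], [0, 0, 0, 0, 0, 13, 40], [0, 0, 0, 0, 0, 9, 40], [0, 0, 0, 0, 0, 4, 40]]}' >/dev/null
python3 -m creep '{"motion":[[0, 0, 0, 0, 0, 0, 40], [0, 0, 0, 0, 0, 0, 40], [0, 0, 0, 0, 0, 0, 40], [0, 0, 0, 0, 0, 0, 40], [0, 0, 0, 0, 0, 0, 0]]}'
python3 -m creep '{"motion":[[0, 0, 0, 0, 0, 0, 0], [0, 0, 0, 0, 0, 0, 0], [0, 0, 0, 0, 0, 0, 0], [0, 0, 0, 0, 0, 0, 0]]}'
python3 go.py 640.7 -180.7 3.1 69.4
```

```text
t: 39.45
eef_pos: [438.2, 115.9, 3.9]
orientation: [-3.142, -0.001, 0.206]
force: [0.9, -0.1, 0.6]
finger_gap: 26.9
grip_force: 0.0
t: 39.85
eef_pos: [438.4, 115.9, 4.0]
orientation: [-3.142, -0.001, 0.206]
force: [-1.1, 0.4, 5.8]
finger_gap: 16.4
grip_force: 60.1
t 39.85 pos [438.4 115.9   4. ] rpy [-3.142e+00 -1.000e-03  2.060e-01] rz -1.005 shift now [137.3 331.8   0.9] after turn [-206.5  293.8    0.9] gap 16.4 F [-1.1  0.4  5.8]
```

```bash
python3 -m creep '{"motion":[[0, 0, 0, 0, 0, -20, 0], [0, 0, 0, 0, 0, -40, 0], [0, 0, 0, 0, 0, -45, 0], [0, 0, 0, 0, 0, -45, 0], [0, 0, 0, 0, 0, -40, 0]]}' >/dev/null
python3 -m creep '{"motion":[[0, 0, -0.06, 0, 0, -25, 0], [0, 0, -0.12, 0, 0, -12, 0], [0, 0, -0.12, 0, 0, 0, 0], [0, 0, -0.12, 0, 0, 0, 0], [0, 0, -0.12, 0, 0, 0, 0]]}' >/dev/null
python3 -m creep '{"motion":[[0, 0, -0.12, 0, 0, 0, 0], [0, 0, -0.12, 0, 0, 0, 0], [0, 0, -0.12, 0, 0, 0, 0], [0, 0, -0.105, 0, 0, 0, 0], [0, 0, 0, 0, 0, 0, 0]]}' >/dev/null
python3 -m creep '{"motion":[[0, 0, 0, -11, 15, 0, 0], [0, 0, 0, -21, 30, 0, 0], [0, 0, 0, -21, 30, 0, 0], [0, 0, 0, -21, 30, 0, 0], [0, 0, 0, -21, 30, 0, 0]]}' >/dev/null
python3 -m creep '{"motion":[[0, 0, 0, -21, 30, 0, 0], [0, 0, 0, -21, 30, 0, 0], [0, 0, 0, -21, 30, 0, 0], [0, 0, 0, -21, 30, 0, 0], [0, 0, 0, -17.5, 24.8, 0, 0]]}' >/dev/null
python3 -m creep '{"motion":[[0, 0, 0, -10, 14, 0, 0], [0, 0, 0, 0, 0, 0, 0], [0, 0, 0, 0, 0, 0, 0], [0, 0, 0, 0, 0, 0, 0], [0, 0, 0, 0, 0, 0, 0]]}' >/dev/null
python3 go.py 640.7 -180.7 20 69.4
```

```text
t 42.85 pos [ 639.6 -179.6  230.6] rpy [-3.141 -0.     1.212] rz 0.0009 shift now [ -0.6   1.4 210.6] after turn [ -0.6   1.4 210.6] gap 16.3 F [ 1.   0.1 -0.1]
```

```bash
python3 -m creep '{"motion":[[0, 0, 0, -0.4, 1, 20, 0], [0, 0, 0, 0, 0, 40, 0], [0, 0, 0, 0, 0, 45, 0], [0, 0, 0, 0, 0, 45, 0], [0, 0, 0, 0, 0, 35, 0]]}' >/dev/null
python3 -m creep '{"motion":[[0, 0, 0, 0, 0, 18, 0], [0, 0, 0, 0, 0, 6, 0], [0, 0, 0, 0, 0, 0, 0], [0, 0, 0, 0, 0, 0, 0], [0, 0, 0, 0, 0, 0, 0]]}' >/dev/null
python3 -m creep '{"motion":[[0, 0, 0, 0, 0, 0, 0], [0, 0, 0, 0, 0, 0, 0], [0, 0, 0, 0, 0, 0, 0]]}' >/dev/null
python3 go.py 640.7 -180.7 12.2 69.4
```

```text
t 44.15 pos [ 641.2 -181.7   22.1] rpy [ 3.141 -0.     1.211] rz -0.0 shift now [ 0.8 -0.9  9.9] after turn [ 0.8 -0.9  9.9] gap 16.7 F [ 0.4  0.4 -0.3]
```

Lower, release and lift. Then swing back clear of the board and look.

```bash
python3 -m creep '{"motion":[[0, 0, 0, 0.6, -0.6, 5, 0], [0, 0, 0, 0, 0, 3, 0], [0, 0, 0, 0, 0, 1.5, 0], [0, 0, 0, 0, 0, 0, 0], [0, 0, 0, 0, 0, 0, 0]]}'
python3 -m creep '{"motion":[[0, 0, 0, 0, 0, 0, 0], [0, 0, 0, 0, 0, 0, 0], [0, 0, 0, 0, 0, 0, 40], [0, 0, 0, 0, 0, 0, 40], [0, 0, 0, 0, 0, 0, 40]]}'
python3 -m creep '{"motion":[[0, 0, 0, 0, 0, -15, 40], [0, 0, 0, 0, 0, -40, 40], [0, 0, 0, 0, 0, -45, 40], [0, 0, 0, 0, 0, -45, 40], [0, 0, 0, 0, 0, -40, 40]]}' >/dev/null
python3 -m creep '{"motion":[[0, 0, 0, 0, 0, -25, 40], [0, 0, 0, 20, 0, -8, 40], [0, 0, 0, 35, 0, 0, 40], [0, 0, 0, 35, 0, 0, 40], [0, 0, 0, 35, 0, 0, 40]]}' >/dev/null
python3 -m creep '{"motion":[[0, 0, 0, 35, 0, 0, 40], [0, 0, 0, 35, 0, 0, 40], [0, 0, 0, 35, 0, 0, 40], [0, 0, 0, 35, 0, 0, 40], [0, 0, 0, 35, 0, 0, 40]]}' >/dev/null
python3 -m creep '{"motion":[[0, 0, 0, 25, 0, 0, 40], [0, 0, 0, 0, 0, 0, 40], [0, 0, 0, 0, 0, 0, 40]]}'
python3 - <<'E'
from h import *
d=manip.capture("top");I=d["image"];cv2.imwrite("pics/t3.png",cv2.resize(I[110:310,160:540,::-1],None,fx=2.1,fy=2.1,interpolation=cv2.INTER_CUBIC))
for u,v in((372,238),(381,213),(389,189),(398,166)):q=blob(d,u,v,I.max(2)<45,30);print(fit(proj(d,q,30)))
d=manip.capture("side");cv2.imwrite("pics/s3.png",cv2.resize(d["image"][130:240,290:450,::-1],None,fx=4,fy=4,interpolation=cv2.INTER_CUBIC))
E
```

```text
t: 44.65
eef_pos: [640.2, -180.7, 12.1]
orientation: [-3.141, -0.0, 1.211]
force: [-3.0, 1.4, 4.4]
finger_gap: 16.8
grip_force: 60.0
t: 45.15
eef_pos: [640.7, -180.9, 11.6]
orientation: [3.141, 0.0, 1.211]
force: [0.4, 1.3, 0.5]
finger_gap: 39.9
grip_force: 0.0
t: 46.95
eef_pos: [754.2, 124.7, 228.9]
orientation: [-3.14, 0.001, 1.213]
force: [-0.0, -0.2, -0.5]
finger_gap: 40.2
grip_force: 0.0
{'c': array([ 458.4, -110.8]), 'm': array([ 458.4, -111. ]), 'L': 39.0, 'W': 17.6, 'yaw': 71.9, 'pca': np.float64(71.4), 'n': 117}
{'c': array([ 518.5, -133.1]), 'm': array([ 518.4, -133.3]), 'L': 58.1, 'W': 20.1, 'yaw': 69.3, 'pca': np.float64(69.5), 'n': 191}
{'c': array([ 578.2, -156.2]), 'm': array([ 578.2, -156.5]), 'L': 77.9, 'W': 21.2, 'yaw': 69.2, 'pca': np.float64(69.6), 'n': 262}
{'c': array([ 638.6, -180. ]), 'm': array([ 638.7, -180.1]), 'L': 98.6, 'W': 22.1, 'yaw': 69.5, 'pca': np.float64(69.7), 'n': 343}
```

View pics/t3.png

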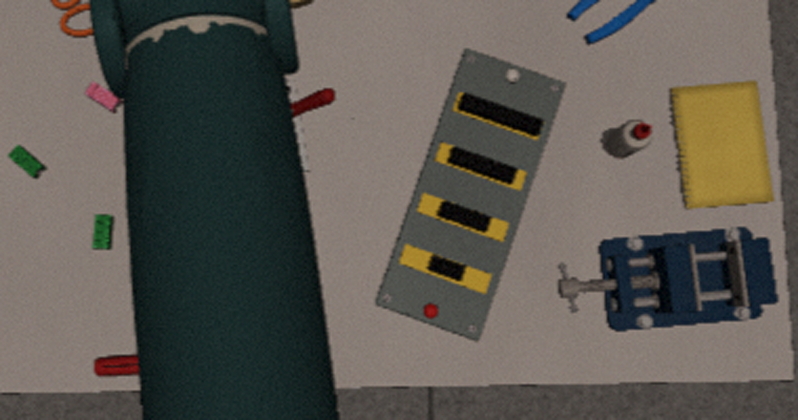

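View pics/s3.png

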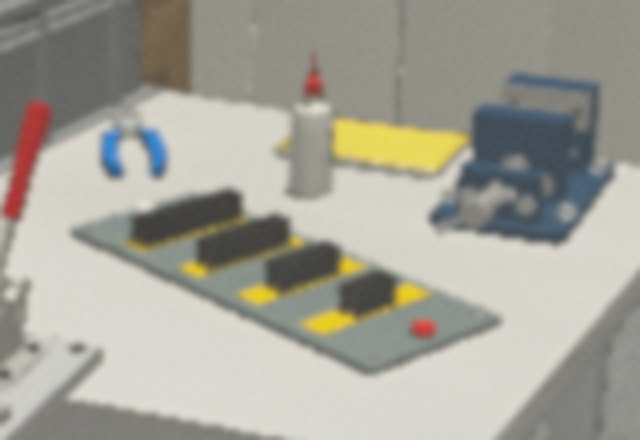

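Both pictures show the four cuts flat and centred, in order of length from red to white, with the bottle still standing.

```bash
python3 -c "
from cell import manip;print(manip.job_done())"
```

```text
the job is handed in; nothing more can be done
None
```

I placed the four cuts on the board in order, 40, 60, 80 and 100 mm from the red button to the white one, each flat and centred on its strip to about 2 mm. The oil bottle is still standing where it was, and I handed the job in at about 47 s.

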